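# Park the castored discard pan under the riser and sweep the used lid into it

### The arm

A 7-joint arm with a two-finger parallel gripper is mounted at the origin on the work surface. World frame = base frame: x ahead of the robot, y to its left, z up, the work surface at z = 0. Lengths are in m, angles in rad, forces in N, time in s.
With the tool pointing down it reaches from about 0.425 to 0.875 m from the base axis. Payload 4.7 kg.
Tool frame: the origin (TCP) lies at the very end of the fingers, on their centre line; the grasp point (between the pads) lies 19 mm behind it (robot.pinch_z is the z of the grasp point in the tool frame, in m); z points along the fingers, y is the line along which they close (so a half turn about z gives the same grasp; the last joint's range is limited). The gripper opens to 85 mm and grips with 20 to 120 N. Pads are 22 mm wide; open, the fingers measure 114 mm over their backs; the gripper's body (76 mm by 85 mm) begins 54 mm behind the grasp point. The pads swing forward as they close: fully open they stand 13 mm farther back than shut.
Start: joints at [-1.112, 0.321, -0.07, 1.45, 0.023, 1.371, -0.057], TCP at [0.28, 0.587, 0.211] pointing down, gripper open.
Joint ranges: [-2.86, 2.86], [-0.3, 2.09], [-1.38, 1.24], [0.06, 2.45], [-1.56, 4.7], [0.09, 2.05], [-2.69, 2.69]. Speed limits (rad/s): [2.57, 2.57, 3.14, 3.14, 3.14, 3.14, 3.14].

### API

Orientations are given as a rotation vector (axis times angle).
In Python, from plant import robot gives the robot as it stands. The module is installed in compiled form; this text tells all that it offers.
- The arm moves only by the tool servo_tool, never from a script. Its argument "motion" is a list of rows, each a list of 7 numbers: the shift along the tool's x, y, z in cm, then the turn, a rotation vector about the tool's x, y, z in rad, then the finger opening in cm, from 0 to 8.54. A call has 1 to 12 rows; each row is the pose to reach, as a shift and turn from the pose commanded when the call began, along the tool's axes at that moment; what a row does not reach only later rows make up. A row lasts 1/8 s, in which the tool goes at most 62.5 mm and 10.7 degrees, less where a joint would pass 70% of its speed; a pose out of reach is approached as far as the arm can. A call with a gripper value outside its range is refused whole. The fingers move at their own pace and stop on an object; "squeeze" is the grip in N (left out, the last holds). Time passes only in rows, so rows that repeat a pose let the fingers close. It gives the time, the measured TCP pose, the force, the opening and the grip force at its end, in the units of the state.
- robot.get_state(): the state, without advancing time (a new reading comes with each control period).
- robot.snapshot(name): name is "scene" or "top" or "wrist"; returns a dict with "image" (384x512x3 uint8, blue, green, red), "z_map" (384x512 float32, m along the optical axis (not along the pixel's ray), 0 where there is no reading), "fx", "fy", "cx", "cy" (pixels), "distortion" ([k1, k2, p1, p2, k3] as OpenCV has them; the pictures are not rectified), "T" (4x4, takes a point from camera to world coordinates); the wrist camera has in their place "T_tool_cam" (4x4, takes a point from camera to tool coordinates, whose origin is the TCP and whose axes are the flange's). Camera axes: x right, y down, z forward; pixel columns grow to the right and rows downward; lengths in m; the calibration is good to about 2 mm. A picture is of the moment at which its call begins: read the wrist's pose just before it.
- robot.job_done(): hands the job in; it is judged then, once.
Trained networks look in the newest picture that a camera, given by its name, has taken for a name from the list of things; names that differ only in an ending like _2 or _b are one class to them, and where a whole thing is asked for, a point or a joint stands for the part that bears it (a point fixed in the world has none). Each returns a list of dicts, best first, with "conf" (0 to 1); they miss things now and then, are a little off and sometimes report something else, mostly with a low value. They report only what shows in the picture. A call takes as long as a camera call. They do not tell look-alikes from the thing itself.
- robot.spot_in(camera, query): "extent" ([left, top, right, bottom] in pixels, round what is visible of it).
- robot.outline_of(camera, query): "region" (384x512 bool, what is visible of it) and "extent" ([left, top, right, bottom] in pixels, round what is visible of it).
The state is a dict: "t": time; "joint_pos": joint angles; "joint_velocities": joint speeds; "tau": joint torques, N m; "ee_pos": TCP position; "orientation": TCP orientation; "force": force on the tool from outside, world axes, zero at the start; "torque": the same for the moment, N m; "width": finger opening in m; "finger_force": force on a finger pad.
Only numpy, scipy, OpenCV 4.12 (cv2) and the standard library are available. Lean on these libraries where they do the work, as an engineer would, in place of code of your own. Each camera call takes 0.05 s, during which the arm holds its last target. There are 200 camera calls.

### The job

Push the wheeled discard pan forward on its wheels until its front castors trail straight, then steer it nose-in to the middle of the taped bay, over the yellow ridge until its front is home against the white riser, square to it and without ramming. Then push the used steel lid along the riser and off its front edge, without picking it up, so that it drops into the parked pan. Leave the pan parked and everything else where it stands.

Things in the scene. Friction and masses are not known exactly. Their poses are not given: they have to be found in the camera images.
- caddy: Discard caddy: open stainless pan on wheels, 0.7 to 1.2 kg, heavier at the rear. Pan 180 mm long (x) by 140 wide (y) outside, walls 4 thick from 38 to 90 mm above the bench, inner floor at 42. Origin on the bench under the pan's middle; x points forward (rear wall at -90 mm, front wall at +90), z up. Two swivel castors outside the pan on a cross bar at x = +60, y = +-112; overall width up to 300.
- caddy_rear (a point): Middle of the rear wall's outer face, 64 mm up; axes as caddy. Below it are two FIXED wheels (axle at caddy x = -95, y = +-55 mm, 30 mm diameter; bracket reaches x = -105): the caddy cannot slip sideways there and turns about points on that axle line. Pushed here by two spread fingertips it follows their line and turn, with a drag of 3 to 4 N on the flat.
- caddy_front (a point): Foot of the caddy's front: at bench level straight below the middle of the front wall's outer face; axes as caddy.
- castor_left (a joint): Swivel angle (rad) of the front left castor (caddy y = +112 mm). 0 = trailing straight, its wheel 22 mm behind the pivot; +-2.9 = stops, almost reversed. The orange pointer on its cap points to where the wheel is. Starts anywhere up to +-2.4; rolling the caddy straight forward some 100 mm swings it to about 0.
- castor_right (a joint): Swivel angle (rad) of the front right castor (caddy y = -112 mm), otherwise as castor_left.
- riser: Fixed white bench riser. Tiled top 200 mm deep (x) by 400 wide (y), 8 thick, surface 114 mm above the bench, overhanging the plinth by 20 mm in front. Origin on the bench under the top's middle; x points from its front into it (the way the caddy drives in), z up. Bay in front of it, between blue tapes at y = +-166 mm.
- bay (a point): Parking mark: bench level, middle of the plinth's front face (riser x = -80 mm), where the foot of the caddy's front belongs; axes as riser. 65 mm before it a yellow half-round ridge 2.5 mm high crosses the bay: the front castors must climb it (about 1 to 5 N more push, felt with the caddy 25 to 10 mm short), then the front wall meets the plinth.
- edge (a point): Middle of the front edge of the riser's top surface (riser x = -100 mm, 114 mm up), over which the lid is pushed; axes as riser.
- lid_center (a point): Used jar lid lying on the riser: flat steel disc 68 mm across and 14 thick, 0.1 to 0.16 kg, with a black knob on top (20 mm across, up to 29 mm above the underside). This point: the disc's centre, half-way up its 14 mm.
- lid: The same lid; origin at the middle of its underside.
- clean_jar: Bystander: clean open steel jar, 72 mm across, 85 high, on the riser toward its +y end; origin under its middle.
- reagent: Bystander: clear bottle, 56 mm across, 140 high, on the riser toward its -y end; origin under its middle.
- pot_tall: Bystander: open steel pot, 90 mm across, 100 high, on the bench beyond the work area; origin under its middle.
- pot_wide: Bystander: wide open steel pot, 110 mm across, 75 high, on the bench beyond the work area; origin under its middle.
- beaker: Bystander: glass beaker, 76 mm across, 95 high, on the bench beyond the work area; origin under its middle.
Mind the look-alikes: they are no part of the job. Of the things like the lid, leave any that is orange or purple; of the rest the smaller one is meant.

How it is judged:
By the outcome, as a careful person would: the job done as asked, in the order asked, and still so for the second after the job is handed in, with the robot touching nothing.
It also fails if it takes over 56 s, if anything falls off the work surface, if the arm or the gripper's body presses on something with over 40 N, if the wrist force passes 120 N, or if a joint passes its speed limit or range.

## Working session

There is one attempt and no reset: what is moved stays moved. The work goes in short steps, Python scripts to look and compute and a tool call to move; the robot and the scene stay as the last step left them, time stands still between calls to the robot, and variables do not carry over. Pictures are saved under pics/ and viewed, at most 10 in all, crops included, and the job is handed in when it is done.

Besides the shell and the picture viewer there is one more tool, called as name([rows], argument=value, ...), one row to a line, values as JSON. servo_tool: Moves the arm, as the interface text tells. Its arguments: {"type":"object","properties":{"motion":{"type":"array"},"squeeze":{"type":"number"}},"required":["motion"]}

```bash
mkdir -p pics
cat > h.py <<'E'
import numpy as np, cv2
from plant import robot
from scipy.spatial.transform import Rotation as R
def snap(n):
    st=robot.get_state(); s=robot.snapshot(n)
    if n=="wrist":
        T=np.eye(4);T[:3,:3]=R.from_rotvec(st["orientation"]).as_matrix();T[:3,3]=st["ee_pos"]
        s["T"]=T@np.array(s["T_tool_cam"])
    return s
def pts(s,uv,z=None):
    """world points of pixels; by depth map, or on plane z"""
    uv=np.asarray(uv,float).reshape(-1,2);K=np.array([[s["fx"],0,s["cx"]],[0,s["fy"],s["cy"]],[0,0,1.]])
    n=cv2.undistortPoints(uv[:,None],K,np.array(s["distortion"])).reshape(-1,2)
    T=np.array(s["T"]);d=np.c_[n,np.ones(len(n))]
    if z is None: L=s["z_map"][uv[:,1].astype(int),uv[:,0].astype(int)]
    else: L=(z-T[2,3])/(d@T[:3,:3].T)[:,2]
    return (d*L[:,None])@T[:3,:3].T+T[:3,3]
def cloud(s,mask=None):
    m=s["z_map"]>0
    if mask is not None: m&=mask
    v,u=np.nonzero(m);return pts(s,np.c_[u,v]),np.c_[u,v]
def tool(st=None):
    st=st or robot.get_state();return R.from_rotvec(st["orientation"]).as_matrix(),np.array(st["ee_pos"])
E
python3 - <<'E'
from h import *
st=robot.get_state();print(st["t"],st["ee_pos"],st["orientation"],st["force"],st["width"]);print(tool()[0].round(3))
ims=[]
for n in ["scene","top"]:
    s=snap(n);ims.append(s["image"]);print(n,np.array(s["T"]).round(3).tolist(),s["fx"])
    for q in ["caddy","riser","lid","clean_jar","reagent","castor_left"]:
        for d in robot.spot_in(n,q)[:4]: print(n,q,round(d["conf"],2),np.array(d["extent"]).round(0).tolist())
    cv2.imwrite(f"pics/{n}.png",s["image"])
E
```

```text
0.0 [0.2794703  0.58622475 0.20954295] [-6.92845883e-01 -3.06387092e+00  2.88525629e-03] [-0.09031947 -1.03985493 -0.07587639] 0.08512101021815738
[[-0.903  0.43  -0.001]
 [ 0.43   0.903 -0.002]
 [-0.    -0.002 -1.   ]]
scene [[0.743, 0.37, -0.558, 1.262], [0.67, -0.41, 0.619, -0.742], [0.001, -0.834, -0.552, 0.858], [0.0, 0.0, 0.0, 1.0]] 391.7862523686167
scene caddy 0.78 [144.0, 211.0, 236.0, 289.0]
scene riser 0.95 [254.0, 140.0, 362.0, 238.0]
scene riser 0.34 [220.0, 246.0, 228.0, 258.0]
scene lid 0.71 [225.0, 163.0, 245.0, 177.0]
scene lid 0.64 [289.0, 157.0, 304.0, 172.0]
scene lid 0.3 [220.0, 138.0, 361.0, 241.0]
scene clean_jar 0.93 [268.0, 124.0, 286.0, 149.0]
scene reagent 0.78 [329.0, 141.0, 346.0, 183.0]
top [[0.013, -0.994, 0.108, 0.373], [-1.0, -0.016, -0.022, 0.115], [0.023, -0.108, -0.994, 1.372], [0.0, 0.0, 0.0, 1.0]] 476.73258277174256
top caddy 0.93 [322.0, 154.0, 395.0, 240.0]
top riser 0.75 [102.0, 109.0, 257.0, 269.0]
top lid 0.79 [169.0, 272.0, 200.0, 309.0]
top lid 0.69 [83.0, 256.0, 114.0, 290.0]
top lid 0.64 [84.0, 146.0, 108.0, 167.0]
top lid 0.5 [138.0, 110.0, 166.0, 139.0]
top clean_jar 0.57 [120.0, 230.0, 150.0, 257.0]
top clean_jar 0.3 [322.0, 155.0, 394.0, 242.0]
top reagent 0.92 [139.0, 110.0, 163.0, 138.0]
top castor_left 0.51 [334.0, 227.0, 344.0, 240.0]
top castor_left 0.36 [119.0, 229.0, 149.0, 259.0]
```

View pics/scene.png

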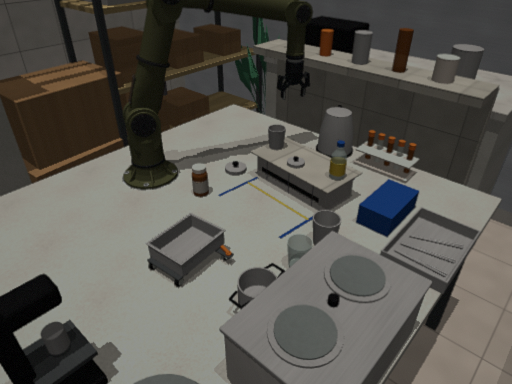

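View pics/top.png

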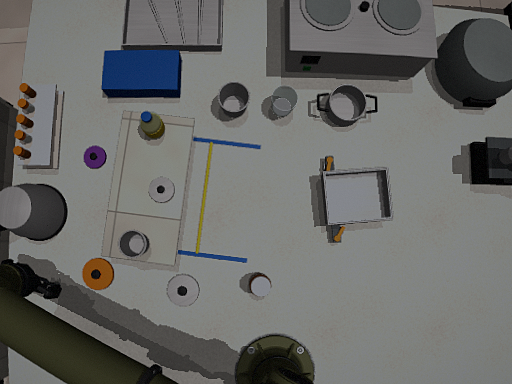

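The scene picture shows the caddy at (187,247) facing the riser (305,172). In the top picture the caddy is at (357,196) and the riser at (150,190). The grey lid on the riser is at (161,189). The larger grey lid at (183,290) and the orange and purple ones are look-alikes. The orange castor pointers are at (329,163) and (337,235).

Run:
```python
from h import *
def rect(P,lab):
    r=cv2.minAreaRect((P[:,:2]*1000).astype(np.float32));b=cv2.boxPoints(r)
    print(lab,len(P),"c",np.round(r[0],1),"size",np.round(r[1],1),"ang",round(r[2],2),"z",np.median(P[:,2]).round(4),b.round(0).tolist())
for n in ["top","scene"]:
    s=snap(n)
    for q in ["riser","caddy"]:
        d=robot.outline_of(n,q)
        if not d: print(n,q,"none");continue
        e=np.array(d[0]["extent"]).astype(int);m=np.zeros((384,512),bool);m[max(e[1]-6,0):e[3]+6,max(e[0]-6,0):e[2]+6]=1
        P,uv=cloud(s,m)
        if q=="riser": k=abs(P[:,2]-.114)<.006
        else: k=abs(P[:,2]-.087)<.008
        rect(P[k],n+q+str(round(d[0]["conf"],2)))
        if q=="caddy":
            k=abs(P[:,2]-.043)<.006; rect(P[k],"floor/castors")
    for d in robot.outline_of(n,"lid")[:4]:
        P=cloud(s,d["region"])[0]
        if len(P): k=P[:,2]>np.percentile(P[:,2],30);print(n,"lid",round(d["conf"],2),P.mean(0).round(3),np.percentile(P[:,2],[10,50,95]).round(3),"size",(np.ptp(P[:,:2],axis=0)).round(3))
    hsv=cv2.cvtColor(s["image"],cv2.COLOR_BGR2HSV)
    for nm,lo,hi in [("yellow",(22,90,90),(35,255,255)),("blue",(105,120,60),(125,255,255)),("orange",(5,150,100),(18,255,255))]:
        m=cv2.inRange(hsv,lo,hi);N,l,st,c=cv2.connectedComponentsWithStats(m)
        for i in range(1,N):
            if st[i,4]>12:
                v,u=np.nonzero(l==i);z=.055 if nm=="orange" else .001;P=pts(s,np.c_[u,v],z);Q=pts(s,np.c_[u,v])
                print(n,nm,c[i].round(0),st[i,4],"zdepth",np.median(Q[:,2]).round(3),end=" ");rect(P,"")
```

```text
topriser0.88 9129 c [518.1 353.6] size [202.  400.6] ang 83.41 z 0.1137 [[308.0, 276.0], [706.0, 230.0], [729.0, 431.0], [331.0, 477.0]]
topcaddy0.67 712 c [ 505.8 -217.8] size [150.7 189.6] ang 4.96 z 0.09 [[423.0, -130.0], [439.0, -319.0], [589.0, -306.0], [573.0, -117.0]]
floor/castors 2706 c [ 505.1 -215.8] size [247.7 178.2] ang 5.84 z 0.0421 [[373.0, -140.0], [391.0, -317.0], [637.0, -292.0], [619.0, -114.0]]
top lid 0.95 [0.614 0.533 0.015] [0.01  0.014 0.029] size [0.064 0.063]
top lid 0.88 [0.509 0.314 0.128] [0.123 0.128 0.142] size [0.071 0.069]
top lid 0.68 [0.237 0.263 0.02 ] [0.015 0.019 0.038] size [0.091 0.086]
top lid 0.62 [0.276 0.509 0.02 ] [0.015 0.019 0.038] size [0.089 0.098]
top yellow [204. 198.] 314 zdepth 0.002  314 c [502.2 210. ] size [  8.2 325.2] ang 83.75 z 0.001 [[340.0, 224.0], [663.0, 188.0], [664.0, 196.0], [341.0, 232.0]]
top blue [140.  69.] 2949 zdepth 0.08  2949 c [887.2 415.3] size [232.9 126.2] ang 89.73 z 0.001 [[824.0, 299.0], [950.0, 299.0], [951.0, 531.0], [825.0, 532.0]]
top blue [146. 116.] 78 zdepth 0.254  78 c [740.4 389.9] size [24.6 
[... 3497 characters left out ...]
], [579.0, 886.0], [597.0, 902.0], [582.0, 918.0]]
scene orange [392. 137.] 13 zdepth 0.142  13 c [630.4 903.7] size [23.4 21. ] ang 42.36 z 0.055 [[615.0, 904.0], [629.0, 888.0], [646.0, 904.0], [632.0, 919.0]]
scene orange [402. 141.] 15 zdepth 0.142  15 c [685.9 898.6] size [24.4 20.2] ang 42.36 z 0.055 [[670.0, 898.0], [684.0, 883.0], [702.0, 899.0], [688.0, 914.0]]
scene orange [412. 144.] 16 zdepth 0.142  16 c [732.9 901.1] size [22.7 19.7] ang 42.36 z 0.055 [[718.0, 901.0], [731.0, 886.0], [748.0, 901.0], [735.0, 916.0]]
scene orange [226. 250.] 39 zdepth 0.046  39 c [ 606.5 -148.7] size [14.2 46.1] ang 71.15 z 0.055 [[582.0, -148.0], [626.0, -163.0], [631.0, -149.0], [587.0, -135.0]]
```

```bash
cat >> h.py <<'E'
def rows(targets,op):
    """targets: (x,y,z mm, yaw deg of tool x, tool down) -> rows relative to current pose"""
    R0,p0=tool();out=[]
    for x,y,z,a in targets:
        a=np.radians(a);X=np.array([np.cos(a),np.sin(a),0]);Z=np.array([0,0,-1.]);M=np.c_[X,np.cross(Z,X),Z]
        out.append([*(R0.T@(np.array([x,y,z])/1000-p0)*100).round(1),*R.from_matrix(R0.T@M).as_rotvec().round(3),op])
    for r in out: print([float(v) for v in r])
E
python3 - <<'E'
from h import *
rows([(400,450,280,130),(540,150,280,110),(560,0,260,95.3),(519,-360,150,95.3),(519,-360,50,95.3)],8.5)
E
```

```text
[-16.7, -7.2, -6.9, 0.0, 0.0, 0.428, 8.5]
[-42.3, -28.2, -6.9, 0.0, 0.0, 0.777, 8.5]
[-50.5, -40.9, -4.9, 0.0, 0.0, 1.034, 8.5]
[-62.3, -75.2, 6.1, 0.0, 0.0, 1.034, 8.5]
[-62.3, -75.2, 16.1, 0.0, 0.0, 1.034, 8.5]
```

servo_tool([
  [-3,-1,-5,0,0,0.1,8.5],
  [-8,-3,-7,0,0,0.2,8.5],
  [-13,-5,-7,0,0,0.3,8.5],
  [-18,-8,-7,0,0,0.4,8.5],
  [-23,-12,-7,0,0,0.5,8.5],
  [-28,-16,-7,0,0,0.6,8.5],
  [-33,-20,-7,0,0,0.7,8.5],
  [-37,-24,-7,0,0,0.78,8.5],
  [-42,-28,-7,0,0,0.85,8.5],
  [-45,-32,-7,0,0,0.92,8.5],
  [-48,-37,-6,0,0,1.0,8.5],
  [-50.5,-41,-5,0,0,1.034,8.5],
])

```text
t: 2.6
ee_pos: [0.5593, -0.0034, 0.2608]
orientation: [2.12, 2.317, 0.001]
force: [0.2, -0.7, -0.4]
width: 0.0849
finger_force: 0.0
```

Run:
```python
from h import *
print(robot.get_state()["t"],tool()[1])
rows([(519,-360,150,95.3),(519,-360,50,95.3),(517,-340,50,95.3)],8.5)
s=snap("top");e=[300,130,420,260]
m=np.zeros((384,512),bool);m[130:260,300:420]=1
P,_=cloud(s,m)
k=(abs(P[:,2]-.087)<.006)&(P[:,0]>.4)&(P[:,0]<.61)
r=cv2.minAreaRect((P[k,:2]*1000).astype(np.float32));print(r)
```

```text
2.6 [ 0.55928053 -0.00339533  0.26079983]
[-35.2, -7.2, 11.1, 0.001, 0.0, -0.004, 8.5]
[-35.2, -7.2, 21.1, 0.001, 0.0, -0.004, 8.5]
[-33.1, -7.2, 21.1, 0.001, 0.0, -0.004, 8.5]
((507.4610290527344, -242.1609649658203), (150.59548950195312, 140.7421875), 4.305142402648926)
```

servo_tool([
  [-6,-1.5,1,0,0,0,8.5],
  [-12,-2.5,2,0,0,0,8.5],
  [-18,-4,4,0,0,0,8.5],
  [-24,-5,6,0,0,0,8.5],
  [-30,-6,9,0,0,0,8.5],
  [-35,-7.2,12,0,0,0,8.5],
  [-36,-7.2,16,0,0,0,8.5],
  [-36,-7.2,21,0,0,0,8.5],
  [-36,-7.2,21,0,0,0,8.5],
])

```text
t: 3.78
ee_pos: [0.5179, -0.3634, 0.0466]
orientation: [-2.111, -2.315, 0.003]
force: [-0.2, 0.5, 0.1]
width: 0.0848
finger_force: 0.0
```

Run:
```python
from h import *
s=snap("top");print(robot.get_state()["t"],tool()[1],robot.get_state()["force"])
cv2.imwrite("pics/t2.png",cv2.resize(s["image"][110:290,270:470],None,fx=3.5,fy=3.3))
m=np.zeros((384,512),bool);m[130:260,300:420]=1
P,_=cloud(s,m)
k=(abs(P[:,2]-.087)<.007)&(P[:,0]>.4)&(P[:,0]<.61)
r=cv2.minAreaRect((P[k,:2]*1000).astype(np.float32));print(r)
f=(abs(P[:,2]-.042)<.004)&(P[:,0]>.42)&(P[:,0]<.59);print(cv2.minAreaRect((P[f,:2]*1000).astype(np.float32)))
w=snap("wrist");cv2.imwrite("pics/w1.png",w["image"])
```

```text
3.825 [ 0.5198842  -0.36469235  0.04967212] [-0.61955417 -0.54173221 -0.47508718]
((508.23687744140625, -245.79473876953125), (150.52394104003906, 244.5406951904297), 5.094053268432617)
((510.58892822265625, -215.1368408203125), (171.77749633789062, 177.70889282226562), 5.465904235839844)
```

View pics/t2.png

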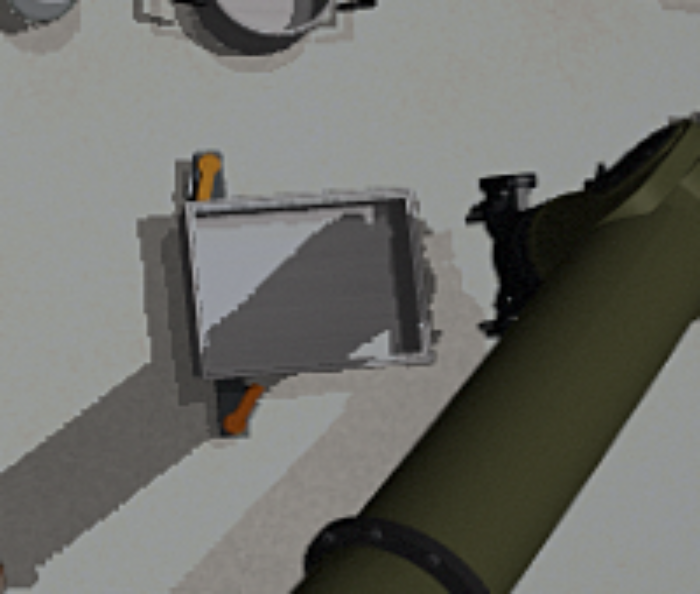

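View pics/w1.png

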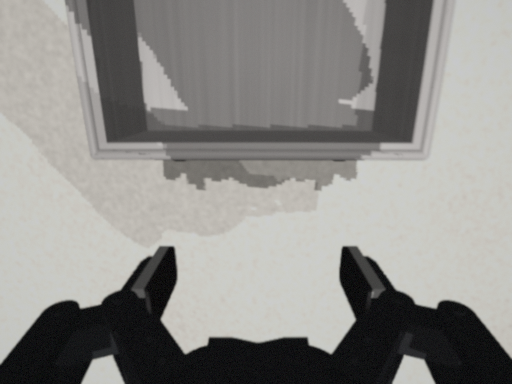

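The top crop shows the gripper behind the pan's rear. The left castor pointer at (243,410) points inward and rearward, and the right one at (209,178) points inward. In the wrist view the rear rim runs level from (93,157) to (430,157), centred on the fingers at (175,265) and (342,265).

Run:
```python
from h import *
w=snap("wrist");a=pts(w,[[93,157],[430,157],[165,250],[350,250]],.09)*1000
print(a.round(1)); d=a[1]-a[0];print("width",np.hypot(*d[:2]),"heading",np.degrees(np.arctan2(d[1],d[0]))+90)
print("finger tips depth", (pts(w,[[168,262],[347,262],[170,270],[345,270]])*1000).round(1))
R0,p0=tool();print("tcp",p0, "rim mid in tool cm",(R0.T@((a[0]+a[1])/2000-p0)*100).round(2), "tool yaw",np.degrees(np.arctan2(R0[1,0],R0[0,0])))
```

```text
[[ 442.2 -317.1   90. ]
 [ 592.2 -303.1   90. ]
 [ 474.1 -361.1   90. ]
 [ 565.3 -352.6   90. ]]
width 150.5648478486587 heading 95.33506592509566
finger tips depth [[ 477.9 -362.6   97.8]
 [ 562.2 -355.3   97. ]
 [ 478.2 -368.3   95.9]
 [ 563.2 -361.4   94.5]]
tcp [ 0.52211694 -0.36621871  0.05291706] rim mid in tool cm [ 5.62  0.04 -3.72] tool yaw 95.32135005481089
```

servo_tool([
  [3,0,0,0,0,0,8.5],
  [4,0,0,0,0,0,8.5],
  [4.8,0,0,0,0,0,8.5],
  [5.8,0,0,0,0,0,8.5],
  [7,0,0,0,0,0,8.5],
  [8.4,0,0,0,0,0,8.5],
  [9.8,0,0,0,0,0,8.5],
  [11.2,0,0,0,0,0,8.5],
  [12.6,0,0,0,0,0,8.5],
  [13.8,0,0,0,0,0,8.5],
  [14.8,0,0,0,0,0,8.5],
  [15.5,0,0,0,0,0,8.5],
])

```text
t: 5.42
ee_pos: [0.5062, -0.2104, 0.0505]
orientation: [-2.116, -2.321, -0.0]
force: [-0.1, -2.7, 0.7]
width: 0.0852
finger_force: 1.1
```

```bash
cat >> h.py <<'E'
def look(name):
    w=snap("wrist");cv2.imwrite(f"pics/{name}w.png",w["image"])
    R0,p0=tool();P,uv=cloud(w);Q=(P-p0)@R0*100  # tool cm
    k=(abs(P[:,2]-.089)<.005)&(uv[:,1]<240)&(Q[:,0]<4)
    # rear rim edge: nearest-to-tool rim point per column
    us=[];vs=[]
    for u in range(60,460,4):
        v=uv[k&(uv[:,0]==u),1]
        if len(v): us.append(u);vs.append(v.max())
    us=np.array(us);vs=np.array(vs)
    if len(us)>10:
        g=abs(vs-np.median(vs))<12;us,vs=us[g],vs[g]
        c=np.polyfit(us,vs,1);g=abs(vs-np.polyval(c,us))<2;us,vs=us[g],vs[g];c=np.polyfit(us,vs,1)
        a=pts(w,[[us.min(),np.polyval(c,us.min())],[us.max(),np.polyval(c,us.max())]],.09);d=a[1]-a[0];m=a.mean(0)
        print("rim px",us.min(),us.max(),vs.min(),vs.max(),"len",np.hypot(*d[:2]).round(4),"mid",m.round(4),"heading",np.degrees(np.arctan2(d[1],d[0])).round(2)+90,"mid in tool cm",(R0.T@(m-p0)*100).round(2))
    st=robot.get_state();print("t",st["t"],"tcp",p0.round(4),"yaw",np.degrees(np.arctan2(R0[1,0],R0[0,0])).round(2),"F",np.round(st["force"],1))
E
python3 - <<'E'
from h import *
look("a")
s=snap("top");hsv=cv2.cvtColor(s["image"],cv2.COLOR_BGR2HSV);hsv[:,:300][:, :230]=0
m=cv2.inRange(hsv,(5,150,100),(18,255,255));N,l,st,c=cv2.connectedComponentsWithStats(m)
for i in range(1,N):
    if st[i,4]>10:
        v,u=np.nonzero(l==i);P=pts(s,np.c_[u,v],.045);x=cv2.fitLine((P[:,:2]*1000).astype(np.float32),2,0,.1,.1).ravel();print(c[i],st[i,4],x)
cv2.imwrite("pics/t3.png",cv2.resize(s["image"][100:300,200:400],None,fx=3,fy=3))
E
```

```text
rim px 104 408 238 239 len 0.1479 mid [ 0.5032 -0.1952  0.09  ] heading 95.36 mid in tool cm [ 1.43 -0.16 -3.97]
t 5.475 tcp [ 0.506  -0.2092  0.0503] yaw 95.34 F [-0.4 -0.3  0.2]
[295.43548387 162.17741935] 62 [ 5.8115102e-02 -9.9830991e-01  6.0066351e+02 -4.9817764e+01]
[303.4516129  240.96774194] 62 [ 9.8300077e-02 -9.9515682e-01  3.7860513e+02 -7.3050278e+01]
```

View pics/t3.png

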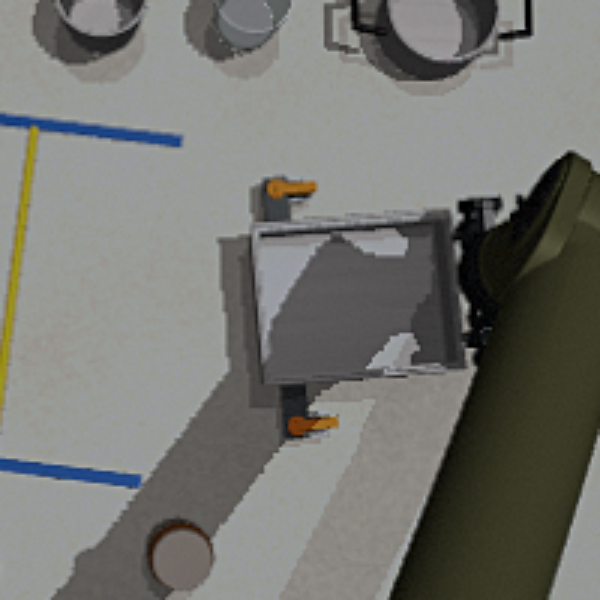

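Both orange pointers, at (290,188) and (312,425), now point straight back, so the castors are trailing. Next I plan the steering path.

```bash
cat >> h.py <<'E'
from scipy.optimize import brentq
H=np.radians(83.8);BX=np.array([np.cos(H),np.sin(H)]);BY=np.array([-BX[1],BX[0]]);BAY=np.array([509.4,274.5])
def plan(axle,head,up,down,last,ds=13,back=14.):
    """axle mm, head deg -> tool targets along a path to the bay line; heading ramps to p, holds, falls to 0"""
    e=np.array(axle)-(BAY-185*BX);x0,y0,h0=e@BX,e@BY,np.radians(head)-H
    L=-x0-last
    th=lambda s,p:np.interp(s,[0,up,L-down,L,L+500],[h0,p,p,0,0])
    s=np.linspace(0,L+last,800)
    f=lambda p:y0+np.trapezoid(np.sin(th(s,p)),s)
    p=brentq(f,-1,1);print("bay-frame axle",x0.round(1),y0.round(1),"h0",h0.round(3),"peak",round(p,3))
    out=[];S=0
    x,y=x0,y0
    while x<0-ds/2:
        for _ in range(10):
            t=th(S,p);x+=ds/10*np.cos(t);y+=ds/10*np.sin(t);S+=ds/10
        t=th(S,p);q=BAY-185*BX+BX*(x-back*np.cos(t))+BY*(y-back*np.sin(t))
        out.append((q[0],q[1],50,np.degrees(H+t)))
    return out
E
python3 - <<'E'
from h import *
rows(plan((503.2,-195.2),95.35,60,100,65),8.5)
E
```

```text
bay-frame axle -282.6 -44.6 h0 0.202 peak 0.283
[1.3, -0.1, 0.0, -0.001, -0.002, -0.018, 8.5]
[2.6, -0.1, 0.0, -0.001, -0.002, -0.035, 8.5]
[3.9, -0.2, 0.0, -0.001, -0.002, -0.053, 8.5]
[5.2, -0.2, 0.0, -0.001, -0.002, -0.071, 8.5]
[6.5, -0.3, 0.0, -0.001, -0.002, -0.082, 8.5]
[7.8, -0.4, 0.0, -0.001, -0.002, -0.082, 8.5]
[9.1, -0.5, 0.0, -0.001, -0.002, -0.082, 8.5]
[10.4, -0.6, 0.0, -0.001, -0.002, -0.082, 8.5]
[11.7, -0.7, 0.0, -0.001, -0.002, -0.082, 8.5]
[13.0, -0.9, 0.0, -0.001, -0.002, -0.047, 8.5]
[14.3, -1.0, 0.0, -0.001, -0.002, -0.01, 8.5]
[15.6, -1.0, 0.1, -0.001, -0.002, 0.027, 8.5]
[16.9, -1.0, 0.1, -0.001, -0.002, 0.064, 8.5]
[18.2, -0.9, 0.1, -0.001, -0.002, 0.101, 8.5]
[19.5, -0.8, 0.1, -0.001, -0.002, 0.137, 8.5]
[20.8, -0.7, 0.1, -0.001, -0.002, 0.174, 8.5]
[22.1, -0.5, 0.1, -0.001, -0.002, 0.202, 8.5]
[23.4, -0.2, 0.1, -0.001, -0.002, 0.202, 8.5]
[24.6, 0.0, 0.1, -0.001, -0.002, 0.202, 8.5]
[25.9, 0.3, 0.1, -0.001, -0.002, 0.202, 8.5]
[27.2, 0.6, 0.1, -0.001, -0.002, 0.202, 8.5]
[28.5, 0.8, 0.1, -0.001, -0.002, 0.202, 8.5]
```

servo_tool([
  [1.3,-0.1,0,0,0,-0.018,8.5],
  [2.6,-0.1,0,0,0,-0.035,8.5],
  [3.9,-0.2,0,0,0,-0.053,8.5],
  [5.2,-0.2,0,0,0,-0.071,8.5],
  [6.5,-0.3,0,0,0,-0.082,8.5],
  [7.8,-0.4,0,0,0,-0.082,8.5],
  [9.1,-0.5,0,0,0,-0.082,8.5],
  [10.3,-0.6,0,0,0,-0.082,8.5],
  [11,-0.7,0,0,0,-0.082,8.5],
])

```text
t: 6.65
ee_pos: [0.4892, -0.1015, 0.0507]
orientation: [-2.019, -2.407, -0.0]
force: [0.4, -1.9, -0.8]
width: 0.0848
finger_force: 0.7
```

Run:
```python
from h import *
look("b")
```

```text
rim px 104 408 239 239 len 0.1481 mid [ 0.4849 -0.0866  0.09  ] heading 100.05 mid in tool cm [ 1.46 -0.16 -3.94]
t 6.7 tcp [ 0.489  -0.1006  0.0506] yaw 100.05 F [-0.5  0.5 -0.2]
```

Run:
```python
from h import *
rows(plan((485.5,-86.6),100.05,10,95,65,back=14.6),8.5)
```

```text
bay-frame axle -176.6 -15.2 h0 0.284 peak 0.236
[1.3, -0.1, 0.1, -0.0, -0.001, 0.048, 8.5]
[2.6, -0.1, 0.1, -0.0, -0.001, 0.071, 8.5]
[3.9, -0.0, 0.1, -0.0, -0.001, 0.104, 8.5]
[5.2, 0.1, 0.1, -0.0, -0.001, 0.136, 8.5]
[6.5, 0.2, 0.1, -0.0, -0.001, 0.168, 8.5]
[7.8, 0.4, 0.1, -0.0, -0.001, 0.2, 8.5]
[9.0, 0.6, 0.1, -0.0, -0.001, 0.233, 8.5]
[10.3, 0.9, 0.1, -0.0, -0.001, 0.265, 8.5]
[11.6, 1.2, 0.1, -0.0, -0.001, 0.284, 8.5]
[12.8, 1.6, 0.1, -0.0, -0.001, 0.284, 8.5]
[14.1, 2.0, 0.1, -0.0, -0.001, 0.284, 8.5]
[15.3, 2.3, 0.1, -0.0, -0.001, 0.284, 8.5]
[16.6, 2.7, 0.1, -0.0, -0.001, 0.284, 8.5]
[17.8, 3.1, 0.1, -0.0, -0.001, 0.284, 8.5]
```

servo_tool([
  [1.3,-0.1,0,0,0,0.045,8.5],
  [2.6,-0.1,0,0,0,0.072,8.5],
  [3.9,0,0,0,0,0.104,8.5],
  [5.2,0.1,0,0,0,0.136,8.5],
  [6.5,0.2,0,0,0,0.168,8.5],
  [7.8,0.4,0,0,0,0.2,8.5],
  [9,0.6,0,0,0,0.233,8.5],
  [10.3,0.9,0,0,0,0.265,8.5],
  [11.5,1.2,0,0,0,0.284,8.5],
  [12.2,1.4,0,0,0,0.284,8.5],
])

```text
t: 7.95
ee_pos: [0.4819, 0.0203, 0.0507]
orientation: [2.34, 2.096, -0.0]
force: [-0.4, -3.1, 0.4]
width: 0.0852
finger_force: 1.1
```

Run:
```python
from h import *
look("c")
s=snap("top");P,_=cloud(s)
k=(abs(P[:,2]-.089)<.005)&(P[:,0]>.38)&(P[:,0]<.6)&(P[:,1]>0.02)&(P[:,1]<.26);print(cv2.minAreaRect((P[k,:2]*1000).astype(np.float32)))
cv2.imwrite("pics/t4.png",cv2.resize(s["image"][100:300,80:330],None,fx=3,fy=3))
```

```text
rim px 104 408 238 239 len 0.1482 mid [0.482  0.0356 0.09  ] heading 83.76 mid in tool cm [ 1.41 -0.16 -3.93]
t 8.0 tcp [0.4821 0.0214 0.0507] yaw 83.77 F [ 0.3  0.6 -0.1]
((491.44781494140625, 122.56111145019531), (186.62928771972656, 149.54290771484375), 83.95689392089844)
```

View pics/t4.png

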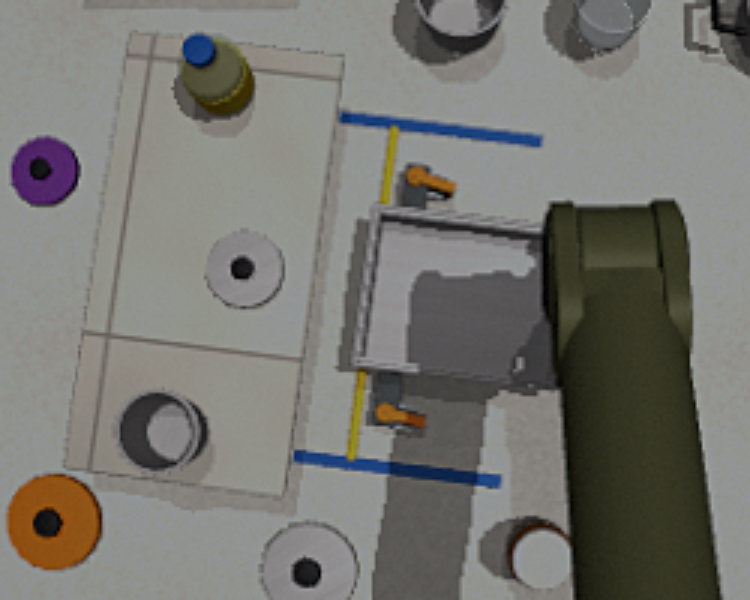

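The top crop shows the caddy nose-in, centred between the tapes, with the castors (430,180) and (400,413) just before the yellow ridge. It is about 5 cm short. I now push on slowly.

servo_tool([
  [0.8,0,0,0,0,0,8.5],
  [1.6,0,0,0,0,0,8.5],
  [2.3,0,0,0,0,0,8.5],
  [2.9,0,0,0,0,0,8.5],
  [3.4,0,0,0,0,0,8.5],
  [3.9,0,0,0,0,0,8.5],
  [4.3,0,0,0,0,0,8.5],
  [4.6,0,0,0,0,0,8.5],
])

```text
t: 9.05
ee_pos: [0.4869, 0.065, 0.0507]
orientation: [2.34, 2.095, -0.002]
force: [0.1, -5.8, 2.2]
width: 0.0848
finger_force: 2.7
```

Run:
```python
from h import *
look("d")
```

```text
rim px 104 408 239 239 len 0.1481 mid [0.487  0.0804 0.09  ] heading 83.73 mid in tool cm [ 1.48 -0.15 -3.94]
t 9.1 tcp [0.4869 0.0654 0.0507] yaw 83.7 F [-0.3 -3.9  2.8]
```

servo_tool([
  [0.2,0,0,0,0,0,8.5],
  [0.4,0,0,0,0,0,8.5],
  [0.6,0,0,0,0,0,8.5],
  [0.8,0,0,0,0,0,8.5],
])

```text
t: 9.6
ee_pos: [0.4879, 0.0745, 0.0507]
orientation: [-2.34, -2.096, -0.001]
force: [-1.0, -1.0, 1.2]
width: 0.0851
finger_force: 0.9
```

servo_tool([
  [0.1,0,0,0,0,0,8.5],
  [0.2,0,0,0,0,0,8.5],
])

```text
t: 9.85
ee_pos: [0.488, 0.0762, 0.0506]
orientation: [-2.34, -2.096, -0.0]
force: [-0.1, -0.9, 0.6]
width: 0.0854
finger_force: 0.7
```

Run:
```python
from h import *
look("e")
```

```text
rim px 104 408 239 239 len 0.1481 mid [0.4882 0.0915 0.09  ] heading 83.75 mid in tool cm [ 1.51 -0.15 -3.94]
t 9.9 tcp [0.488  0.0763 0.0506] yaw 83.72 F [-0.5 -0.8  0. ]
```

servo_tool([
  [0.1,0,0,0,0,0,8.5],
  [0.2,0,0,0,0,0,8.5],
])

```text
t: 10.15
ee_pos: [0.4882, 0.0778, 0.0506]
orientation: [-2.34, -2.096, -0.0]
force: [-0.1, -2.2, 1.0]
width: 0.0848
finger_force: 0.5
```

servo_tool([
  [0.1,0,0,0,0,0,8.5],
  [0.2,0,0,0,0,0,8.5],
])

```text
t: 10.4
ee_pos: [0.4884, 0.08, 0.0506]
orientation: [-2.34, -2.096, -0.0]
force: [-0.0, -1.1, 0.5]
width: 0.0853
finger_force: 0.3
```

Run:
```python
from h import *
look("f")
```

```text
rim px 104 408 239 239 len 0.148 mid [0.4886 0.0954 0.09  ] heading 83.74 mid in tool cm [ 1.51 -0.16 -3.94]
t 10.45 tcp [0.4885 0.0802 0.0506] yaw 83.71 F [ 0.3 -0.8 -0.9]
```

servo_tool([
  [0.1,0,0,0,0,0,8.5],
  [0.2,0,0,0,0,0,8.5],
])

```text
t: 10.7
ee_pos: [0.4887, 0.0819, 0.0506]
orientation: [-2.34, -2.096, -0.0]
force: [-0.5, -0.8, -0.6]
width: 0.0853
finger_force: 0.1
```

servo_tool([
  [0.1,0,0,0,0,0,8.5],
  [0.2,0,0,0,0,0,8.5],
])

```text
t: 10.95
ee_pos: [0.4889, 0.0834, 0.0506]
orientation: [2.34, 2.096, -0.001]
force: [-0.0, -2.4, 0.5]
width: 0.085
finger_force: 0.9
```

Run:
```python
from h import *
look("g")
s=snap("top");P,uv=cloud(s);Q=np.c_[(P[:,:2]*1000-BAY)@BX,(P[:,:2]*1000-BAY)@BY]
for lab,z,ylim in [("riser front",.114,150),("caddy rim",.0895,60)]:
    k=(abs(P[:,2]-z)<.004)&(abs(Q[:,1])<ylim)&(Q[:,0]>-220)&(Q[:,0]<100)
    print(lab,k.sum(),np.percentile(Q[k,0],[0,1,5,50,95,99,100]).round(1),np.percentile(Q[k,1],[1,99]))
```

```text
rim px 104 408 238 239 len 0.148 mid [0.489  0.0988 0.09  ] heading 83.74 mid in tool cm [ 1.52 -0.16 -3.94]
t 11.0 tcp [0.4889 0.0835 0.0506] yaw 83.7 F [-0.  -0.9  1.1]
riser front 3757 [-20.9 -19.4 -15.3  34.8  93.6  98.5 100. ] [-146.24932182  146.36241096]Traceback (most recent call last):
  File "<stdin>", line 6, in <module>
    return _quantile_unchecked(
        a, q, axis, out, overwrite_input, method, keepdims, weights)
    return _ureduce(a,
                    func=_quantile_ureduce_func,
    ...<5 lines>...
                    overwrite_input=overwrite_input,
                    method=method)
    r = func(a, **kwargs)
    result = _quantile(arr,
                       quantiles=q,
    ...<2 lines>...
                       out=out,
                       weights=wgt)
    slices_having_nans = np.isnan(arr[-1, ...])
                                  ~~~^^^^^^^^^
IndexError: index -1 is out of bounds for axis 0 with size 0
```

servo_tool([
  [0.1,0,0,0,0,0,8.5],
  [0.2,0,0,0,0,0,8.5],
])

```text
t: 11.3
ee_pos: [0.4891, 0.0855, 0.0506]
orientation: [2.34, 2.096, -0.0]
force: [-0.5, -1.7, -0.3]
width: 0.0846
finger_force: 0.9
```

servo_tool([
  [0.1,0,0,0,0,0,8.5],
  [0.2,0,0,0,0,0,8.5],
])

```text
t: 11.55
ee_pos: [0.4892, 0.0861, 0.0505]
orientation: [2.34, 2.095, -0.003]
force: [-0.6, -7.2, 2.6]
width: 0.0849
finger_force: 3.5
```

Run:
```python
from h import *
look("i")
```

```text
rim px 104 408 239 239 len 0.1479 mid [0.4894 0.1016 0.09  ] heading 83.71 mid in tool cm [ 1.54 -0.16 -3.95]
t 11.6 tcp [0.4892 0.086  0.0506] yaw 83.66 F [-0.6 -5.6  1.3]
```

servo_tool([
  [0.1,0,0,0,0,0,8.5],
  [0.2,0,0,0,0,0,8.5],
  [0.2,0,0,0,0,0,8.5],
])

```text
t: 11.98
ee_pos: [0.4893, 0.0861, 0.0505]
orientation: [2.34, 2.093, -0.006]
force: [-0.9, -8.8, 2.2]
width: 0.085
finger_force: 5.0
```

Run:
```python
from h import *
look("j")
```

```text
rim px 104 408 239 239 len 0.1478 mid [0.4895 0.1017 0.09  ] heading 83.68 mid in tool cm [ 1.54 -0.16 -3.95]
t 12.025 tcp [0.4893 0.0861 0.0505] yaw 83.62 F [-1.9 -9.1  2.4]
```

servo_tool([
  [-0.5,0,0,0,0,0,8.5],
  [-2,0,0,0,0,0,8.5],
  [-4,0,-1,0,0,0,8.5],
  [-4.5,0,-6,0,0,0,4],
  [-3,0,-12,0,0,0,3],
  [2,0,-17,0,0,0,3],
  [7,0,-20,0,0,0,3],
  [12,0,-20,0,0,0,3],
  [14,0,-20,0,0,0,3],
  [14,0,-20,0,0,0,3],
  [14,0,-20,0,0,0,3],
])

```text
t: 13.4
ee_pos: [0.5053, 0.2259, 0.2506]
orientation: [2.343, 2.092, -0.001]
force: [-0.6, -0.7, -0.9]
width: 0.0301
finger_force: 0.0
```

Run:
```python
from h import *
R0,p0=tool();s=snap("wrist");cv2.imwrite("pics/w5.png",s["image"]);print(p0,robot.get_state()["width"])
for d in robot.outline_of("wrist","lid")[:3]:
    P,uv=cloud(s,d["region"]);k=(P[:,2]>.12)&(P[:,2]<.135)
    if k.sum()<20: print("x",d["conf"],len(P));continue
    c,r=cv2.minEnclosingCircle((P[k,:2]*1000).astype(np.float32));print("lid",d["conf"],c,r,np.median(P[k,2]),"tool cm",(R0.T@(np.array([c[0]/1000,c[1]/1000,.121])-p0)*100).round(2))
    e=np.array(c)-BAY;print("bay frame",e@BX,e@BY)
P,uv=cloud(s)
k=abs(P[:,2]-.114)<.004;Q=(P[:,:2]*1000-BAY);print("riser top z",np.median(P[k,2]),"front edge bay x",np.percentile(Q[k]@BX,[.5,2]))
k=abs(P[:,2]-.09)<.004;print("rim bay",np.percentile(Q[k]@BX,[1,99]),np.percentile(Q[k]@BY,[1,50,99]))
```

```text
[0.50534579 0.22594721 0.25057427] 0.029998268906016864
x 0.83 2661
lid 0.68 (508.4297790527344, 315.922607421875) 33.84662628173828 0.12786579470704312 tool cm [ 8.99 -0.71 12.95]
bay frame 41.07554186150664 5.438161003216251
riser top z 0.11388075310199275 front edge bay x [-18.11632925 -15.81318442]
rim bay [-290.44848553  -25.01977184] [-330.05761275  -68.24044173  232.43283131]
```

View pics/w5.png

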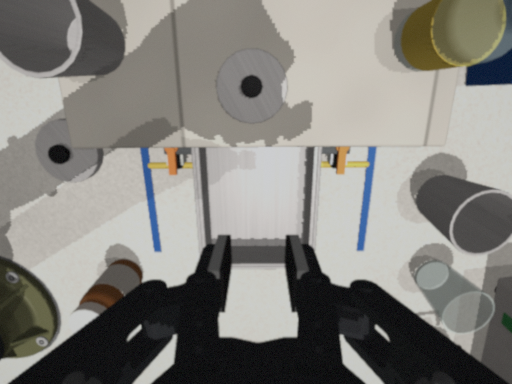

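The wrist view shows the pan parked nose-in between the tapes, with both castor pointers (172,160) and (341,160) straight. The lid is at (251,85) on the riser. Now I go over it and come down behind it.

servo_tool([
  [5,-0.7,0,0,0,0,3],
  [10,-0.7,0,0,0,0,3],
  [14.8,-0.7,0,0,0,0,3],
  [14.8,-0.7,4.5,0,0,0,3],
  [14.8,-0.7,9,0,0,0,3],
  [14.8,-0.7,12,0,0,0,3],
  [14.8,-0.7,13,0,0,0,3],
  [14.8,-0.7,13.4,0,0,0,3],
  [14.8,-0.7,13.4,0,0,0,3],
])

```text
t: 14.62
ee_pos: [0.5151, 0.3768, 0.118]
orientation: [2.341, 2.095, 0.003]
force: [0.3, 0.5, 0.5]
width: 0.0302
finger_force: 0.0
```

Run:
```python
from h import *
R0,p0=tool();e=p0[:2]*1000-BAY;print(p0,"bay",e@BX,e@BY,robot.get_state()["force"])
```

```text
[0.51508502 0.37684097 0.11801884] bay 102.35635255409981 5.400986503809766 [0.26167716 0.54093874 0.47654747]
```

servo_tool([
  [-1,0,0.1,0,0,0,3],
  [-1.8,0,0.1,0,0,0,3],
  [-2.6,0,0.1,0,0,0,3],
  [-3.4,0,0.1,0,0,0,3],
  [-4.2,0,0.1,0,0,0,3],
  [-5,0,0.1,0,0,0,3],
])

```text
t: 15.38
ee_pos: [0.5087, 0.3264, 0.1157]
orientation: [2.34, 2.096, 0.0]
force: [0.1, -0.6, -0.5]
width: 0.0303
finger_force: 0.0
```

Run:
```python
from h import *
R0,p0=tool();e=p0[:2]*1000-BAY;print(p0,"bay",e@BX,e@BY)
for n in ["top","scene"]:
    s=snap(n);ds=robot.outline_of(n,"lid")
    for d in ds[:4]:
        P=cloud(s,d["region"])[0]
        if not len(P): continue
        e=P[:,:2].mean(0)*1000-BAY;print(n,round(d["conf"],2),len(P),"bay",e@BX,e@BY,np.median(P[:,2]))
```

```text
[0.50870222 0.32644111 0.11566103] bay 51.56194911711137 6.3033083976226365
top 0.6 173 bay 20.559135798052495 0.7413372286067248 0.1275907092424593
top 0.59 809 bay 207.72423875444585 257.87624433973735 0.018811461673091223
top 0.5 297 bay 275.1593123523095 -79.63398517993842 0.014128148877833091
scene 0.81 234 bay -48.484309137754195 255.14171156801586 0.019480490246633175
scene 0.52 178 bay 33.95071487393248 -4.561371403320582 0.1289149875416783
```

Run:
```python
from h import *
s=snap("scene");t=snap("top")
a=cv2.resize(s["image"][110:220,215:365],(600,440));b=cv2.resize(t["image"][130:250,100:240],(513,440))
cv2.imwrite("pics/k.png",cv2.resize(np.hstack([a,b]),(800,316)))
```

```text
(no output)
```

View pics/k.png

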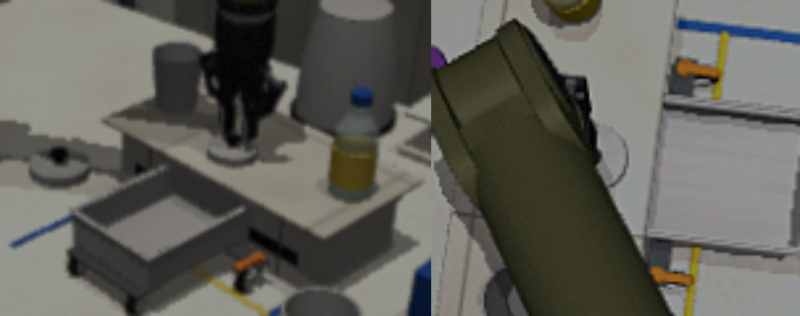

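Run:
```python
from h import *
t=snap("top");p=pts(t,[[174.4,188.8]],.128)[0,:2]*1000-BAY;print(p@BX,p@BY)
P,uv=cloud(t);Q=P[:,:2]*1000-BAY;k=(abs(P[:,2]-.128)<.003)&(abs(Q@BY)<60)&(Q@BX<70)&(Q@BX>-60);q=np.c_[Q@BX,Q@BY][k]
print(k.sum(),q.min(0),q.max(0),q[q[:,0]<q[:,0].min()+2].mean(0))
from scipy.optimize import least_squares
h=cv2.convexHull(q.astype(np.float32)).reshape(-1,2);f=h[h[:,0]<q[:,0].min()+15];r=least_squares(lambda c:np.hypot(*(f-c).T)-34,[10,5]);print(r.x,f.round(1).tolist())
```

```text
4.761448458435105 -0.2766486395768367
167 [  7.08189705 -28.58229691] [42.06299571 31.85915399] [ 8.41016518 10.62434731]
[40.27470628  4.96793971] [[19.899999618530273, 31.5], [15.399999618530273, 28.100000381469727], [10.300000190734863, 22.5], [8.699999809265137, 19.200000762939453], [7.099999904632568, 8.699999809265137], [9.399999618530273, -7.099999904632568], [10.5, -12.600000381469727], [16.899999618530273, -19.899999618530273], [19.600000381469727, -22.0]]
```

The crop shows the fingertips at (232,135), above the lid at (232,152), and the lid hasn't moved. Partly open tips stand higher than the TCP. I go back, close the fingers and push again.

servo_tool([
  [0,0,-0.5,0,0,0,3],
  [2,0,-1.5,0,0,0,3],
  [5,0,-3,0,0,0,0],
  [5,0,-3,0,0,0,0],
  [5,0,-3,0,0,0,0],
  [5,0,-3,0,0,0,0],
  [5,-0.1,-1.5,0,0,0,0],
  [5,-0.1,-0.5,0,0,0,0],
  [5,-0.1,-0.2,0,0,0,0],
  [5,-0.1,-0.1,0,0,0,0],
  [5,-0.1,0,0,0,0,0],
])

```text
t: 17.1
ee_pos: [0.5135, 0.377, 0.116]
orientation: [2.34, 2.096, 0.001]
force: [0.1, -0.4, 0.3]
width: 0.0002
finger_force: 0.0
```

servo_tool([
  [-1,0,0,0,0,0,0],
  [-1.8,0,0,0,0,0,0],
  [-2.4,0,0,0,0,0,0],
  [-3,0,0,0,0,0,0],
  [-3.6,0,0,0,0,0,0],
  [-4.2,0,0,0,0,0,0],
])

```text
t: 17.85
ee_pos: [0.5086, 0.3349, 0.1157]
orientation: [-2.34, -2.096, -0.001]
force: [0.2, 1.2, -0.0]
width: -0.0001
finger_force: 0.3
```

```bash
cat >> h.py <<'E'
from scipy.optimize import least_squares
def lidpos():
    R0,p0=tool();e=p0[:2]*1000-BAY;print("tcp",p0,"bay",e@BX,e@BY,np.round(robot.get_state()["force"],1))
    t=snap("top");P,uv=cloud(t);Q=P[:,:2]*1000-BAY;k=(abs(P[:,2]-.128)<.003)&(abs(Q@BY)<60)&(Q@BX<70)&(Q@BX>-80);q=np.c_[Q@BX,Q@BY][k]
    h=cv2.convexHull(q.astype(np.float32)).reshape(-1,2);f=h[h[:,0]<q[:,0].min()+15];r=least_squares(lambda c:np.hypot(*(f-c).T)-34,[10,5]);print(k.sum(),"front x",q[:,0].min(),"centre",r.x)
E
python3 -c "from h import *;lidpos()"
```

```text
tcp [0.50864678 0.33489718 0.11570288] bay 59.9625630268757 7.271674928748014 [ 0.2  1.2 -0. ]
213 front x 4.3152591323749006 centre [38.32823737  5.0315474 ]
```

servo_tool([
  [0.5,0,-0.3,0,0,0,0],
  [3,0.1,-0.3,0,0,0,0],
  [5,0.2,-0.2,0,0,0,0],
  [5,0.2,0,0,0,0,0],
  [5,0.2,0.2,0,0,0,0],
  [5,0.2,0.4,0,0,0,0],
  [5,0.2,0.5,0,0,0,0],
])

```text
t: 18.77
ee_pos: [0.5163, 0.3837, 0.1106]
orientation: [2.341, 2.095, -0.0]
force: [-0.6, -0.1, 0.2]
width: 0.0003
finger_force: 0.0
```

Run:
```python
from h import *
lidpos()
w=snap("wrist");st=robot.get_state();R0,p0=tool()
P,uv=cloud(w);Q=(P-p0)@R0*1000
k=(abs(Q[:,1])<30)&(abs(Q[:,0])<30)&(Q[:,2]>-60)
print(k.sum(),"near tool: z tool max",np.percentile(Q[k,2],[50,90,99,100]) if k.any() else "")
for v in range(200,300,8): 
    i=(abs(uv[:,1]-v)<1)&(abs(uv[:,0]-258)<6); 
    if i.any(): print(v,P[i].mean(0).round(4),Q[i].mean(0).round(1))
```

```text
tcp [0.51626027 0.38374737 0.11055752] bay 109.34928080122634 4.978499876078443 [-0.6 -0.1  0.2]
363 front x 3.0249022935794305 centre [36.62475811  4.58188334]
8617 near tool: z tool max [-3.53415524 -2.6340677  -2.0137044  -0.8800659 ]
200 [0.5181 0.4062 0.1141] [22.3 -0.5 -3.5]
208 [0.5176 0.401  0.1136] [17.  -0.5 -3. ]
216 [0.517  0.396  0.1141] [12.  -0.5 -3.5]
224 [0.5164 0.3906 0.1137] [ 6.5 -0.5 -3.1]
232 [0.5158 0.3854 0.114 ] [ 1.3 -0.5 -3.4]
240 [0.5169 0.3945 0.1417] [ 10.5  -0.4 -31.1]
248 [0.5169 0.3947 0.1502] [ 10.6  -0.5 -39.6]
256 [0.5168 0.3945 0.1572] [ 10.4  -0.5 -46.6]
264 [0.5168 0.3944 0.1638] [ 10.4  -0.5 -53.2]
272 [0.5167 0.3937 0.1688] [  9.6  -0.5 -58.2]
280 [0.5164 0.3904 0.1698] [  6.3  -0.5 -59.2]
288 [0.516  0.3871 0.1708] [  3.   -0.5 -60.2]
296 [0.5155 0.3829 0.1707] [ -1.2  -0.5 -60.1]
```

servo_tool([
  [0,0,0.3,0,0,0,0],
  [0,0,0.6,0,0,0,0],
  [0,0,0.8,0,0,0,0],
  [0,0,0.8,0,0,0,0],
])

```text
t: 19.38
ee_pos: [0.516, 0.3844, 0.1023]
orientation: [2.34, 2.096, -0.001]
force: [-0.6, 0.2, 0.0]
width: 0.0001
finger_force: 0.0
```

Run:
```python
from h import *
w=snap("wrist");st=robot.get_state();R0,p0=tool();print(p0,st["force"])
P,uv=cloud(w);Q=(P-p0)@R0*1000
for v in range(226,246,2): 
    i=(abs(uv[:,1]-v)<1)&(abs(uv[:,0]-258)<6); 
    if i.any(): print(v,P[i].mean(0).round(4),Q[i].mean(0).round(1))
s=snap("scene")
a=cv2.resize(s["image"][130:190,255:335],(800,600),interpolation=cv2.INTER_CUBIC);cv2.imwrite("pics/m.png",cv2.convertScaleAbs(a,alpha=1.6))
```

```text
[0.51609118 0.38452295 0.10252448] [-0.70241337 -0.35713522 -0.81010964]
226 [0.5165 0.3938 0.114 ] [  9.2  -0.6 -11.5]
228 [0.5163 0.3925 0.114 ] [  8.   -0.6 -11.5]
230 [0.5162 0.3912 0.1139] [  6.7  -0.6 -11.4]
232 [0.5161 0.3899 0.114 ] [  5.4  -0.6 -11.5]
234 [0.5166 0.3949 0.1264] [ 10.4  -0.6 -23.9]
236 [0.5166 0.3951 0.1291] [ 10.5  -0.6 -26.5]
238 [0.5166 0.3951 0.1313] [ 10.6  -0.6 -28.8]
240 [0.5166 0.3952 0.1337] [ 10.6  -0.6 -31.1]
242 [0.5166 0.3951 0.1358] [ 10.6  -0.6 -33.2]
244 [0.5166 0.3953 0.1381] [ 10.7  -0.6 -35.5]
```

View pics/m.png

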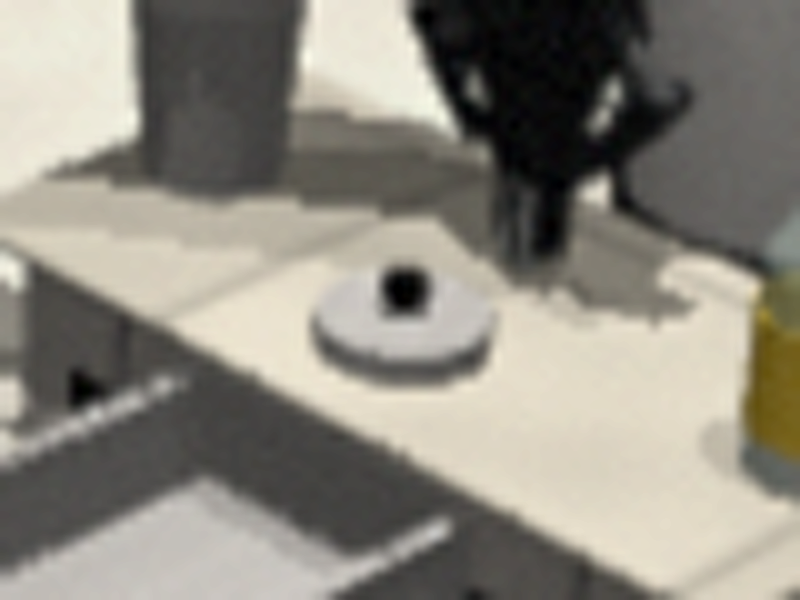

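The crop shows the closed fingertips at (530,270), about 10 mm above the riser and behind the lid at (405,320). I lower a little more.

servo_tool([
  [0,0,0.2,0,0,0,0],
  [0,0,0.4,0,0,0,0],
  [0,0,0.5,0,0,0,0],
  [0,0,0.5,0,0,0,0],
])

```text
t: 19.98
ee_pos: [0.5161, 0.3845, 0.0975]
orientation: [2.34, 2.096, -0.0]
force: [-0.2, 0.1, -0.4]
width: -0.0001
finger_force: 0.0
```

servo_tool([
  [-1,0,0,0,0,0,0],
  [-1.8,0,0,0,0,0,0],
  [-2.6,0,0,0,0,0,0],
  [-3.3,0,0,0,0,0,0],
  [-4,0,0,0,0,0,0],
])

```text
t: 20.6
ee_pos: [0.5117, 0.3446, 0.0978]
orientation: [-2.34, -2.096, -0.001]
force: [0.6, 0.5, 0.6]
width: 0.0001
finger_force: 0.4
```

```bash
python3 -c "from h import *;lidpos()"
```

```text
tcp [0.51167189 0.34458001 0.09780916] bay 69.91547483288524 5.309990837777577 [0.6 0.5 0.6]
353 front x -11.207021964232386 centre [23.67921931  4.85488441]
```

servo_tool([
  [-0.8,0,0,0,0,0,0],
  [-1.6,0,0,0,0,0,0],
  [-2.4,0,0,0,0,0,0],
  [-3.2,0,0,0,0,0,0],
  [-3.9,0,0,0,0,0,0],
  [-4.4,0,0,0,0,0,0],
  [-4.9,0,0,0,0,0,0],
  [-5.4,0,0,0,0,0,0],
  [-5.9,0,0,0,0,0,0],
  [-5.9,0,0,0,0,0,0],
])

```text
t: 21.9
ee_pos: [0.5052, 0.2851, 0.0974]
orientation: [2.341, 2.095, -0.001]
force: [0.0, 0.9, -0.0]
width: 0.0003
finger_force: 0.0
```

Run:
```python
from h import *
R0,p0=tool();e=p0[:2]*1000-BAY;print(p0,e@BX,robot.get_state()["force"])
s=snap("scene")
for d in robot.outline_of("scene","lid")[:4]:
    P=cloud(s,d["region"])[0]
    if len(P): q=P[:,:2].mean(0)*1000-BAY;print(round(d["conf"],2),len(P),"bay",q@BX,q@BY,np.median(P[:,2]),d["extent"])
a=cv2.resize(s["image"][130:220,225:345],(800,600),interpolation=cv2.INTER_CUBIC);cv2.imwrite("pics/n.png",cv2.convertScaleAbs(a,alpha=1.6))
```

```text
[0.50517623 0.28507312 0.09737613] 10.05511004224463 [ 0.03087697  0.85573173 -0.03609493]
0.75 225 bay -45.966420528342404 256.6272391785728 0.020113800769360868 [224.6, 159.4, 245.6, 178.1]
0.71 184 bay -48.440402637672925 -3.0012206400398806 0.08462267862700407 [272.8, 170.7, 285.1, 190.6]
```

servo_tool([
  [-0.4,0,0,0,0,0,0],
  [-0.8,0,0,0,0,0,0],
  [-1.2,0,0,0,0,0,0],
  [-1.6,0,0,0,0,0,0],
  [-1.6,0,0,0,0,0,0],
])

```text
t: 22.62
ee_pos: [0.5036, 0.2697, 0.0977]
orientation: [2.341, 2.095, 0.0]
force: [-0.3, -0.4, -1.3]
width: -0.0001
finger_force: 0.0
```

```bash
cat >> h.py <<'E'
def lidscene(n="scene"):
    s=snap(n);st=robot.get_state();print(st["t"],np.round(st["force"],1))
    for d in robot.outline_of(n,"lid")[:4]:
        P=cloud(s,d["region"])[0]
        if len(P): q=P[:,:2].mean(0)*1000-BAY;print(n,round(d["conf"],2),len(P),"bay",q@BX,q@BY,"z",np.percentile(P[:,2],[5,50,95]).round(3),d["extent"])
    return s
E
python3 -c "from h import *;lidscene()"
```

```text
22.675 [-0.   0.   0.6]
scene 0.82 281 bay -96.4455166369406 2.1789416007573927 z [0.044 0.069 0.087] [260.9, 176.9, 279.6, 196.2]
scene 0.55 259 bay -46.00151550189263 258.30666156097396 z [0.004 0.019 0.039] [224.8, 159.9, 244.8, 178.1]
```

servo_tool([
  [1,0,-0.5,0,0,0,0],
  [3,0,-4,0,0,0,0],
  [4,0,-9,0,0,0,0],
  [5,0,-14,0,0,0,0],
  [6,0,-18,0,0,0,0],
  [6,0,-18,0,0,0,0],
])

```text
t: 23.48
ee_pos: [0.5113, 0.333, 0.2821]
orientation: [2.338, 2.099, 0.013]
force: [0.3, 0.1, -1.0]
width: -0.0001
finger_force: 0.0
```

Run:
```python
from h import *
s=lidscene();t=lidscene("top")
P,uv=cloud(t);Q=P[:,:2]*1000-BAY;k=(abs(P[:,2]-.09)<.004)&(Q@BX>-200)&(Q@BX<-5)&(abs(Q@BY)<85)
r=cv2.minAreaRect((P[k,:2]*1000).astype(np.float32));print(r,"x",np.percentile(Q[k]@BX,[1,99]),"y",np.percentile(Q[k]@BY,[1,99]))
a=cv2.resize(s["image"][120:230,215:365],(440,323));b=cv2.resize(t["image"][110:280,100:290],(360,323))
cv2.imwrite("pics/o.png",np.hstack([a,b]))
```

```text
23.525 [-0.  -0.1 -1.8]
scene 0.76 239 bay -47.07342789680499 257.6908278353194 z [0.008 0.02  0.039] [227.3, 162.0, 244.6, 176.4]
scene 0.58 255 bay -97.74688076643886 -0.11479943296411399 z [0.05  0.071 0.087] [259.9, 176.7, 279.4, 195.9]
23.625 [-0.1 -0.7 -0.3]
top 0.77 438 bay -99.29309901469087 4.577629119048151 z [0.056 0.073 0.087] [206.7, 182.8, 228.2, 207.6]
top 0.73 5257 bay 36.079148538773055 -48.94414032066509 z [0.    0.113 0.118] [101.0, 110.3, 262.9, 261.6]
top 0.72 800 bay 207.7867662781025 257.44426987277564 z [0.012 0.019 0.038] [80.2, 255.9, 115.2, 289.9]
((497.32171630859375, 175.02890014648438), (164.64498901367188, 149.244873046875), 83.92162322998047) x [-182.20288153  -20.38366936] y [-72.99696105  75.63990532]
```

View pics/o.png

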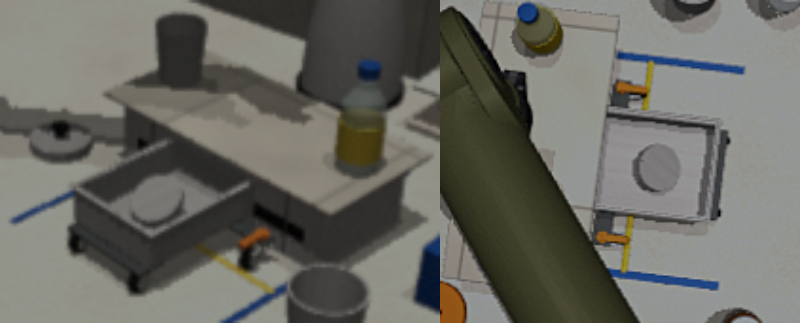

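The last picture shows the lid in the parked pan, upside down on its knob at about (155,200) and (658,168), with the bystanders in place. I check from the castor pointers in the earlier crop whether the drop rolled the pan back.

Run:
```python
from h import *
def cen(im,th=1):
    hsv=cv2.cvtColor(im,cv2.COLOR_BGR2HSV);m=cv2.inRange(hsv,(5,130,90),(18,255,255));N,l,st,c=cv2.connectedComponentsWithStats(m)
    return [(c[i].round(2),st[i,4]) for i in range(1,N) if st[i,4]>15]
k=cv2.imread("pics/k.png");t=snap("top");b=t["image"]
a=cv2.resize(snap("scene")["image"][110:220,215:365],(600,440));kk=cv2.resize(np.hstack([a,cv2.resize(b[130:250,100:240],(513,440))]),(800,316))
for im in (k,kk): print([x for x in cen(im) if x[0][0]>600 or x[0][0]<300])
g=[cv2.cvtColor(i[60:300,640:],cv2.COLOR_BGR2GRAY).astype(np.float32) for i in (k,kk)]
for s in [(slice(0,55),slice(0,160)),(slice(170,240),slice(0,160))]: print(cv2.phaseCorrelate(g[0][s].copy(),g[1][s].copy()))
w=robot.get_state();print(w["t"])
P,uv=cloud(t);Q=P[:,:2]*1000-BAY;x,y=Q@BX,Q@BY
for yy in (-50,-30,0,30,50):
    kx=(abs(y-yy)<6)&(abs(P[:,2]-.089)<.005)&(x<-120)&(x>-220);print(yy,x[kx].min().round(1),x[kx].max().round(1))
```

```text
[(array([694.75,  68.83]), np.int32(453)), (array([249.15, 260.22]), np.int32(251)), (array([669.05, 276.03]), np.int32(423))]
[(array([694.68,  69.23]), np.int32(456)), (array([249.39, 259.98]), np.int32(258)), (array([667.83, 276.65]), np.int32(486))]
((-0.058463764804272955, 0.10010908107533822), 0.8458307314912478)
((0.05756724707326555, -0.07998160306068058), 0.6121220257547166)
23.775
-50 -182.2 -176.5
-30 -182.1 -176.1
0 -180.1 -175.0
30 -182.0 -175.4
50 -181.7 -175.3
```

```bash
python3 -c "from h import *;print(robot.job_done())"
```

```text
the job is handed in; nothing more can be done
None
```

I handed the job in at about 24 s: the caddy is parked nose-in against the riser, the used lid is in its pan (upside down, resting on its knob), and the arm touches nothing. My first two pushes with the fingers missed the lid's rim: one passed over it, the other only nudged it a few mm by the knob, before a lower push moved it off.

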